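Pack the brass rings into their boxes by size

TASK

Pack the four brass rings on the jewellery bench, one after another, each lying flat on the pad inside the open box made for its size: the largest ring in the largest box, and so on down to the smallest ring in the smallest box. The solid round block and the closed tin are not rings: leave them where they are.

Things in the scene. Friction and masses are not known exactly. Their poses are not given: they have to be found in the camera images.
- ring_a: loose brass ring (bangle), the largest of four: open in the middle, outer diameter 64 mm, wall 4 mm, inner diameter 56 mm, 20 mm high, lying flat. Origin: centre of its underside, z up along its axis
- ring_b: loose brass ring (child's bangle), the second largest of four: open in the middle, outer diameter 52 mm, wall 4 mm, inner diameter 44 mm, 20 mm high, lying flat. Origin: centre of its underside, z up along its axis
- ring_c: loose brass ring (baby's bangle), the third largest of four: open in the middle, outer diameter 40 mm, wall 4 mm, inner diameter 32 mm, 20 mm high, lying flat. Origin: centre of its underside, z up along its axis
- ring_d: loose brass ring (scarf ring), the smallest of four: open in the middle, outer diameter 28 mm, wall 4 mm, inner diameter 20 mm, 20 mm high, lying flat. Origin: centre of its underside, z up along its axis
- box_a: open white card presentation box, fixed to the bench, the largest of four, made for the 64 mm ring: 92 mm square outside, walls 3 mm thick and 16 mm high, inside a flat firm grey pad (86 mm square) whose top is 12 mm above the bench, so the rim stands 4 mm above the pad. Origin: centre of its underside (on the bench); x and y along its sides, z up
- box_b: open white card presentation box, fixed to the bench, the second largest of four, made for the 52 mm ring: 80 mm square outside, walls 3 mm thick and 16 mm high, inside a flat firm grey pad (74 mm square) whose top is 12 mm above the bench, so the rim stands 4 mm above the pad. Origin: centre of its underside (on the bench); x and y along its sides, z up
- box_c: open white card presentation box, fixed to the bench, the third largest of four, made for the 40 mm ring: 68 mm square outside, walls 3 mm thick and 16 mm high, inside a flat firm grey pad (62 mm square) whose top is 12 mm above the bench, so the rim stands 4 mm above the pad. Origin: centre of its underside (on the bench); x and y along its sides, z up
- box_d: open white card presentation box, fixed to the bench, the smallest of four, made for the 28 mm ring: 56 mm square outside, walls 3 mm thick and 16 mm high, inside a flat firm grey pad (50 mm square) whose top is 12 mm above the bench, so the rim stands 4 mm above the pad. Origin: centre of its underside (on the bench); x and y along its sides, z up
- block: bystander: solid round brass bench block, no hole, diameter 52 mm, 20 mm high, loose on the bench. Origin: centre of its underside
- tin: bystander: small closed round brass tin, no hole, its lid 36 mm across and slightly wider than its body, 20 mm high, loose on the bench. Origin: centre of its underside
Mind the look-alikes: they are no part of the job. What is shaped like the ring_c but red or turquoise is not meant. Leave any purple look-alike of the ring_b alone.

How it is judged:
At the end, for the whole second after the job is handed in: Each ring lies flat (within 0.05 rad) and at rest on the pad of the box of its own size, inside the rim: its centre within 16 mm of the box's centre and its underside within about 3 mm of the pad's top. The block and the tin are within 20 mm of where they started (horizontal distance between ring_a and box_a below 0.016 m and z of ring_a in the frame of box_a between 0.009 and 0.0145 m and angle between each of ring_a, ring_b, ring_c, ring_d's own z axis and vertical below 0.05 rad and linear speed of each of ring_a, ring_b, ring_c, ring_d below 0.01 m/s and angular speed of each of ring_a, ring_b, ring_c, ring_d below 0.1 rad/s and horizontal distance between ring_b and box_b below 0.016 m and z of ring_b in the frame of box_b between 0.009 and 0.0145 m and horizontal distance between ring_c and box_c below 0.016 m and z of ring_c in the frame of box_c between 0.009 and 0.0145 m and horizontal distance between ring_d and box_d below 0.016 m and z of ring_d in the frame of box_d between 0.009 and 0.0145 m and distance of each of block, tin from where it was at the start of the episode below 0.02 m); the robot touches nothing.
It fails at once if the solid block is moved more than 20 mm (distance of block from where it was at the start of the episode above 0.02 m).
It fails at once if the closed tin is moved more than 20 mm (distance of tin from where it was at the start of the episode above 0.02 m).
It also fails if it takes over 93 s, if anything falls off the work surface, if the arm or the gripper's body presses on something with over 40 N, if the wrist force passes 120 N, or if a joint passes its speed limit or range.

ROBOT

A 6-joint arm with a two-finger parallel gripper is mounted at the origin on the work surface. World frame = base frame: x ahead of the robot, y to its left, z up, the work surface at z = 0. Lengths are in m, angles in rad, forces in N, time in s.
With the tool pointing down it reaches from about 0.3 to 0.875 m from the base axis. Payload 6.4 kg.
Tool frame: the origin (TCP) lies at the very end of the fingers, on their centre line; the grasp point (between the pads) lies 19 mm behind it; z points along the fingers, y is the line along which they close (so a half turn about z gives the same grasp; the last joint's range is limited). The gripper opens to 85 mm and grips with 20 to 120 N. Pads are 22 mm wide; open, the fingers measure 114 mm over their backs; the gripper's body (76 mm by 85 mm) begins 54 mm behind the grasp point. The pads swing forward as they close: fully open they stand 13 mm farther back than shut.
Start: joints at [1.029, 0.181, 1.607, -0, 1.354, -0.206], TCP at [0.189, 0.543, 0.231] pointing down, gripper open.
Joint ranges: [-2.99, 2.99], [-0.89, 2.07], [0.3, 2.58], [-1.14, 4.28], [0, 2.63], [-3.12, 3.12]. Speed limits (rad/s): [2.57, 2.57, 3.01, 3.14, 3.14, 3.14].

INTERFACE

Orientations are given as a unit quaternion [w, x, y, z].
In Python, from bench import * gives the robot as it stands. The module is installed in compiled form; this text tells all that it offers.
- The arm moves only by the tool arm_command, never from a script. Its arguments are lists of equal length, an entry for each row: "dp": the shift along the tool's x, y, z in units of 0.25 m (1.0 is 0.25 m), a list of three; "turn": the turn, a rotation vector about the tool's x, y, z in units of 30 degrees (1.0 is 30 degrees), a list of three; "jaw": the opening, from 0 (shut) to 1 (fully open). A call has 1 to 5 rows; each row is the pose to reach, as a shift and turn from the pose commanded when the call began, along the tool's axes at that moment; what a row does not reach only later rows make up. A row lasts 1/8 s, in which the tool goes at most 62.5 mm and 10.7 degrees, less where a joint would pass 70% of its speed; a pose out of reach is approached as far as the arm can. A call with a number of a shift or a turn outside -1 to 1 is refused whole. A call with a gripper value outside its range is refused whole. The fingers move at their own pace and stop on an object; the grip force is fixed at half the most. Time passes only in rows, so rows that repeat a pose let the fingers close. It gives the time, the measured TCP pose, the force, the opening and the grip force at its end, in the units of the state.
- get_obs(): the state, without advancing time (a new reading comes with each control period).
- camera(name): name is "side" or "top"; returns the picture (400x640x3 uint8, blue, green, red); there is no depth.
- get_calibration(name): a dict with "camera_matrix" (3x3 intrinsics, pixels), "R" (3x3) and "t" (3): a world point X has camera coordinates R X + t. Camera axes: x right, y down, z forward; pixel columns grow to the right and rows downward; lengths in m; the calibration is good to about 2 mm. A picture is of the moment at which its call begins. get_calibration takes no time and is no camera call.
- hand_in(): hands the job in; it is judged then, once.
The state is a dict: "time_s": time; "q": joint angles; "dq": joint speeds; "joint_efforts": joint torques, N m; "eef_pos": TCP position; "eef_rot": TCP orientation; "wrist_force": force on the tool from outside, world axes, zero at the start; "torque": the same for the moment, N m; "opening": opening from 0.0 (shut) to 1.0 (fully open); "grasp_force": force on a finger pad.
Only numpy, scipy, OpenCV 4.12 (cv2) and the standard library are available. Lean on these libraries where they do the work, as an engineer would, in place of code of your own. Each camera call takes 0.05 s, during which the arm holds its last target. There are 200 camera calls.

## Working session

There is one attempt and no reset: what is moved stays moved. The work goes in short steps, Python scripts to look and compute and a tool call to move; the robot and the scene stay as the last step left them, time stands still between calls to the robot, and variables do not carry over. Pictures are saved under pics/ and viewed, at most 14 in all, crops included, and the job is handed in when it is done.

Besides the shell and the picture viewer there is one more tool, called after ">>>" as name(argument=value, ...) on one line, values as JSON. arm_command: Moves the arm, as the interface text tells. Its arguments: {"type":"object","properties":{"dp":{"type":"array"},"turn":{"type":"array"},"jaw":{"type":"array"}},"required":["dp","turn","jaw"]}

```bash
mkdir -p pics; python3 - <<'E'
from bench import *
import cv2
for n in("top","side"):
    c=get_calibration(n);print(n,c["camera_matrix"].round(1).tolist(),c["R"].round(3).tolist(),c["t"].round(3).tolist())
    cv2.imwrite(f"pics/{n}0.png",camera(n))
o=get_obs();print({k:o[k] for k in("time_s","eef_pos","eef_rot","opening")})
E
```

```text
top [[454.3, 0.0, 326.4], [0.0, 454.3, 191.2], [0.0, 0.0, 1.0]] [[0.007, -1.0, -0.008], [-0.994, -0.007, -0.112], [0.112, 0.008, -0.994]] [0.005, 0.5, 1.361]
side [[382.6, 0.0, 317.7], [0.0, 382.6, 198.2], [0.0, 0.0, 1.0]] [[0.911, -0.411, 0.018], [-0.189, -0.456, -0.87], [0.366, 0.79, -0.493]] [-0.461, 0.14, 0.771]
{'time_s': 0.1, 'eef_pos': array([0.18920854, 0.54244466, 0.23045688]), 'eef_rot': array([-2.82822601e-04,  1.67121293e-01,  9.85936010e-01, -7.60239585e-04]), 'opening': 1.0031056057263925}
```

View pics/top0.png

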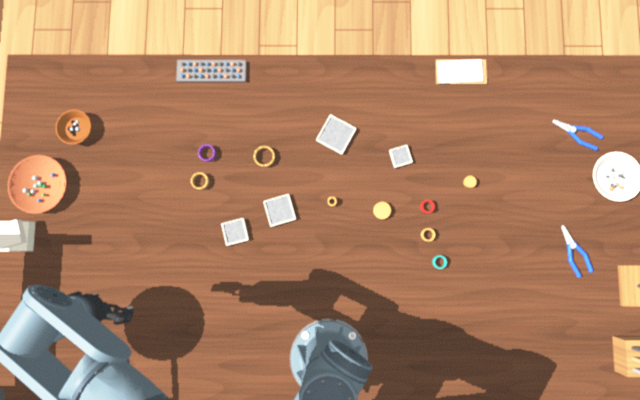

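View pics/side0.png

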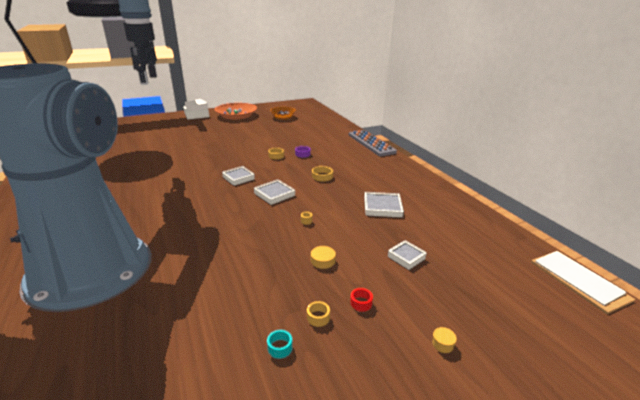

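The top view shows gold rings at (264,156), (200,181), (428,235) and (332,201). The solid discs are at (382,210) and (470,182). The coloured rings are purple (207,153), red (428,207) and turquoise (440,262). Boxes are at (336,134), (280,210), (235,232) and (401,156). Next I'll measure them all.

```bash
cat > h.py <<'E'
from bench import *
import cv2, numpy as np
from scipy.spatial.transform import Rotation as Ro
def ray(n,px,z):
    c=get_calibration(n);R=c["R"];o=-R.T@c["t"]
    d=R.T@np.linalg.solve(c["camera_matrix"],[px[0],px[1],1.])
    return o+d*(z-o[2])/d[2]
def gold(im):
    h=cv2.cvtColor(im,cv2.COLOR_BGR2HSV)
    return cv2.inRange(h,(16,110,110),(32,255,255))
def white(im):
    h=cv2.cvtColor(im,cv2.COLOR_BGR2HSV)
    return cv2.inRange(h,(0,0,120),(179,60,255))
def find(im,n,m,z,lo=40):
    r=[]
    for k in cv2.findContours(m,cv2.RETR_EXTERNAL,cv2.CHAIN_APPROX_NONE)[0]:
        if cv2.contourArea(k)<lo: continue
        (u,v),s,a=cv2.minAreaRect(k); p=ray(n,(u,v),z)
        if 0.25<p[0]<0.9 and abs(p[1])<0.5:
            c=get_calibration(n);d=(c["R"]@p+c["t"])[2]/c["camera_matrix"][0,0]*1000
            r.append((round(u,1),round(v,1),p.round(4).tolist()[:2],((s[0]+1)*d).__round__(1),((s[1]+1)*d).__round__(1),round(a)))
    return r
E
python3 - <<'E'
from h import *
im=camera("top")
for m,z in((gold(im),.01),(white(im),.008)):
    for r in find(im,"top",m,z):print(*r)
    print()
s=camera("side")
for r in find(s,"side",gold(s),.01):print(*r)
print()
for r in find(s,"side",white(s),.008):print(*r)
c=im[110:275,180:490];cv2.imwrite("pics/crop.png",cv2.resize(c,None,fx=2.5,fy=2.5,interpolation=cv2.INTER_CUBIC))
o=get_obs();print(Ro.from_quat(np.roll(o["eef_rot"],-1)).as_matrix().round(3))
E
```

```text
428.0 234.5 [0.3708, -0.303] 42.8 45.9 90
331.7 200.9 [0.4719, -0.0078] 32.1 32.1 63
469.8 181.8 [0.5344, -0.4349] 40.3 42.5 45
199.5 180.5 [0.5329, 0.4039] 60.2 57.4 27
264.0 156.0 [0.6115, 0.2048] 65.7 71.9 90

234.6 231.5 [0.3757, 0.2902] 76.9 79.2 76
279.4 210.0 [0.443, 0.1535] 89.2 89.7 74
400.5 156.0 [0.6144, -0.2219] 65.4 67.4 72
335.9 134.0 [0.6834, -0.0198] 101.8 101.2 29
210.5 70.5 [0.8888, 0.383] 70.5 224.2 90
459.5 70.9 [0.8911, -0.4128] 77.4 151.6 88

443.2 339.1 [0.533, -0.4336] 41.4 40.7 27
317.5 313.5 [0.3687, -0.303] 45.0 41.5 90
614.5 303.2 [0.8753, -0.4945] 21.3 68.1 77
322.5 256.5 [0.4431, -0.1634] 54.3 50.2 0
306.5 217.5 [0.4711, -0.0106] 34.0 31.6 81
322.0 173.0 [0.6104, 0.2006] 45.0 69.0 90
275.5 153.0 [0.5311, 0.3981] 36.7 53.3 90

579.9 277.1 [0.8876, -0.4206] 186.6 47.0 31
406.6 254.4 [0.6121, -0.2244] 75.8 52.5 31
383.5 204.1 [0.6824, -0.0254] 106.3 63.4 3
274.2 191.4 [0.4422, 0.1487] 60.7 108.3 72
238.2 175.0 [0.3767, 0.2856] 50.5 90.6 74
371.7 144.1 [0.8766, 0.3524] 179.9 39.1 22
[[-0.944  0.33  -0.001]
 [ 0.33   0.944 -0.001]
 [ 0.    -0.001 -1.   ]]
```

View pics/crop.png

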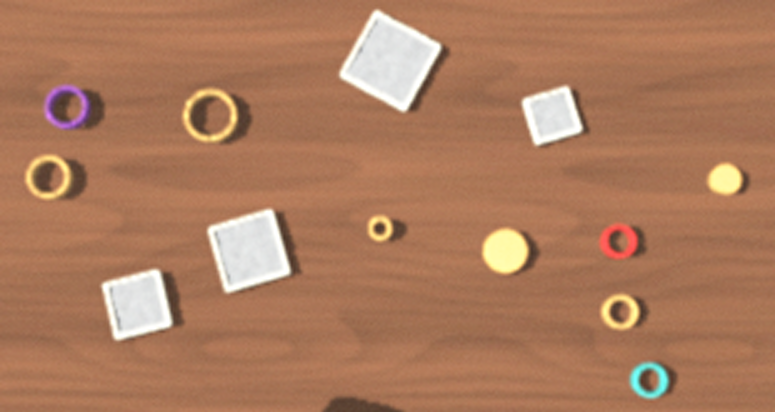

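The crop confirms the match by size, and both views agree within 5 mm:
- **Rings:** the open gold rings are a at (264,156), b at (200,181), c at (428,235) and d at (332,201).
- **Bystanders:** the solid discs at (382,210) and (470,182) are the block and the tin. The purple, red and turquoise rings are decoys.
- **Boxes:** a is at (336,134), b at (280,210), c at (235,232) and d at (401,156).

I'll start with ring_b and turn the tool so its axes line up with the world.

>>> arm_command(dp=[[-0.25, -0.01, 0.1], [-0.5, -0.03, 0.2], [-0.74, -0.04, 0.32], [-0.74, -0.04, 0.32], [-0.74, -0.04, 0.32]], turn=[[0, 0, -0.3], [0, 0, -0.6], [0, 0, -0.643], [0, 0, -0.643], [0, 0, -0.643]], jaw=[1, 1, 1, 1, 1])

```text
time_s: 0.82
eef_pos: [0.3609, 0.472, 0.1507]
eef_rot: [-0.001, 0.001, 1.0, -0.0]
wrist_force: [-1.2, 1.0, 0.7]
opening: 1.005
grasp_force: 0.0
```

>>> arm_command(dp=[[-0.23, -0.1, 0.1], [-0.46, -0.2, 0.2], [-0.684, -0.284, 0.36], [-0.684, -0.284, 0.36], [-0.684, -0.284, 0.36]], turn=[[0, 0, 0], [0, 0, 0], [0, 0, 0], [0, 0, 0], [0, 0, 0]], jaw=[0.9, 0.9, 0.9, 0.9, 0.9])

```text
time_s: 1.45
eef_pos: [0.5311, 0.4023, 0.0611]
eef_rot: [-0.001, -0.0, 1.0, -0.0]
wrist_force: [-1.0, 0.8, -0.0]
opening: 0.898
grasp_force: 0.0
```

```bash
python3 - <<'E'
from h import *
a=camera("top")[110:250,130:330];b=camera("side")[90:230,190:390]
f=lambda x:cv2.resize(x,None,fx=3.9,fy=2*2,interpolation=cv2.INTER_CUBIC)
a=cv2.resize(a,(400,280),interpolation=2);b=cv2.resize(b,(800,560)[:2],interpolation=2)[0:560]
cv2.imwrite("pics/hov_t.png",a);cv2.imwrite("pics/hov_s.png",b)
o=get_obs();print(o["eef_pos"],o["q"])
c=get_calibration("side");p=c["camera_matrix"]@(c["R"]@o["eef_pos"]+c["t"]);print(p[:2]/p[2])
E
```

```text
[0.53063647 0.40343192 0.06259829] [ 4.72093190e-01  5.57389385e-01  1.47045946e+00  6.85717185e-04
  1.11279867e+00 -1.10170141e+00]
[274.25045039 137.52672088]
```

View pics/hov_s.png

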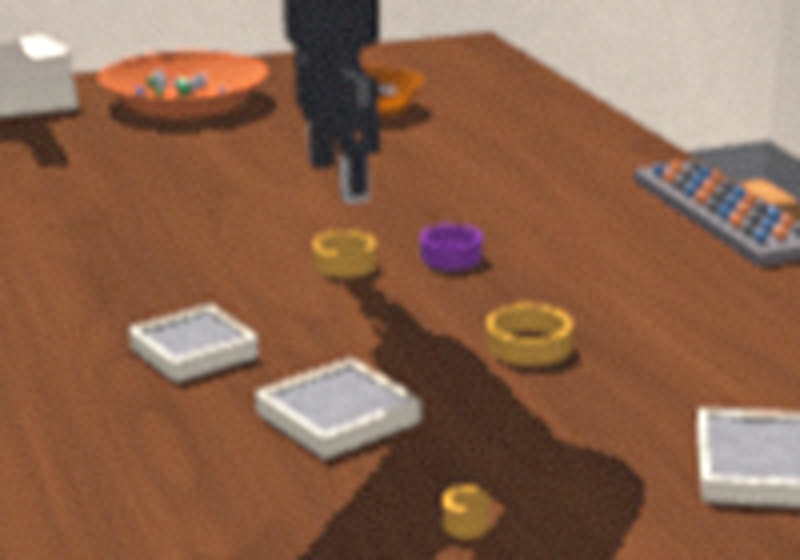

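The side crop shows the open fingertips straddling the gold ring_b, with tips at crop (355,200) and (322,165). They sit slightly behind the TCP, as described. Descend and close.

>>> arm_command(dp=[[0, 0, 0.12], [0, 0, 0.228], [0, 0, 0.228], [0, 0, 0.228], [0, 0, 0.228]], turn=[[0, 0, 0], [0, 0, 0], [0, 0, 0], [0, 0, 0], [0, 0, 0]], jaw=[0.9, 0.9, 0.9, 0.9, 0.5])

```text
time_s: 2.17
eef_pos: [0.5328, 0.4027, 0.0065]
eef_rot: [0.001, -0.001, 1.0, 0.001]
wrist_force: [1.3, -0.1, 0.7]
opening: 0.712
grasp_force: 0.0
```

>>> arm_command(dp=[[0, 0, 0], [0, 0, 0], [0, 0, 0], [0, 0, 0], [0, 0, 0]], turn=[[0, 0, 0], [0, 0, 0], [0, 0, 0], [0, 0, 0], [0, 0, 0]], jaw=[0.4, 0.4, 0.4, 0.4, 0.4])

```text
time_s: 2.8
eef_pos: [0.5331, 0.4025, 0.0065]
eef_rot: [0.001, -0.0, 1.0, 0.001]
wrist_force: [-1.0, 1.3, 6.3]
opening: 0.573
grasp_force: 62.8
```

>>> arm_command(dp=[[0, 0, -0.08], [0, 0, -0.2], [0, 0, -0.28], [0.06, -0.15, -0.28], [0.12, -0.35, -0.28]], turn=[[0, 0, 0], [0, 0, 0], [0, 0, 0], [0, 0, 0], [0, 0, 0]], jaw=[0.4, 0.4, 0.4, 0.4, 0.4])

```text
time_s: 3.42
eef_pos: [0.502, 0.314, 0.0756]
eef_rot: [0.001, -0.001, 1.0, 0.0]
wrist_force: [-0.3, -0.8, -1.1]
opening: 0.569
grasp_force: 62.4
```

>>> arm_command(dp=[[0.08, -0.2, 0], [0.16, -0.4, 0], [0.242, -0.656, 0], [0.242, -0.656, 0], [0.242, -0.656, 0]], turn=[[0, 0, 0], [0, 0, 0], [0, 0, 0], [0, 0, 0], [0, 0, 0]], jaw=[0.4, 0.4, 0.4, 0.4, 0.4])

```text
time_s: 4.05
eef_pos: [0.4424, 0.1499, 0.0752]
eef_rot: [0.001, 0.0, 1.0, 0.0]
wrist_force: [1.3, 0.0, -1.4]
opening: 0.572
grasp_force: 62.5
```

```bash
python3 - <<'E'
from h import *
b=camera("side")
b=cv2.resize(b[120:250,200:390],(760,520),interpolation=2)
cv2.imwrite("pics/held_s.png",b)
o=get_obs();print(o["eef_pos"])
E
```

```text
[0.44259056 0.15051204 0.07509368]
```

View pics/held_s.png

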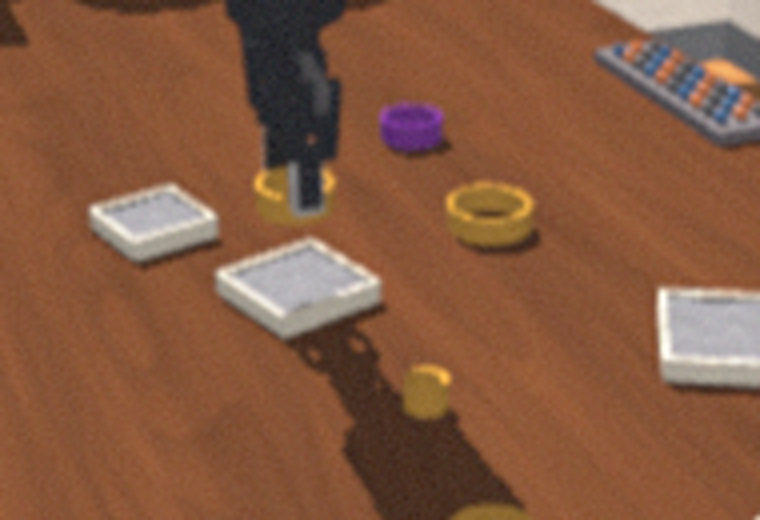

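The crop shows ring_b held level between the fingers, with the ring at (295,195). It sits over its box at (300,285). Lower it.

>>> arm_command(dp=[[0, 0, 0.1], [0, 0, 0.18], [0, 0, 0.212], [0, 0, 0.222], [0, 0, 0.222]], turn=[[0, 0, 0], [0, 0, 0], [0, 0, 0], [0, 0, 0], [0, 0, 0]], jaw=[0.4, 0.4, 0.4, 0.4, 0.4])

```text
time_s: 4.72
eef_pos: [0.4421, 0.1505, 0.0192]
eef_rot: [0.0, -0.001, 1.0, 0.0]
wrist_force: [-0.1, 0.4, 0.5]
opening: 0.57
grasp_force: 62.5
```

>>> arm_command(dp=[[0, 0, 0], [0, 0, 0], [0, 0, 0], [0, 0, -0.12], [0, 0, -0.3]], turn=[[0, 0, 0], [0, 0, 0], [0, 0, 0], [0, 0, 0], [0, 0, 0]], jaw=[0.68, 0.74, 0.8, 0.95, 1])

```text
time_s: 5.35
eef_pos: [0.4403, 0.1499, 0.0936]
eef_rot: [-0.002, -0.0, 1.0, -0.0]
wrist_force: [0.3, 0.1, -0.3]
opening: 0.997
grasp_force: 0.0
```

```bash
python3 - <<'E'
from h import *
b=camera("side")
for r in find(b,"side",gold(b),.022):print(*r)
b=cv2.resize(b[120:250,200:390],(760,520),interpolation=2)
cv2.imwrite("pics/rel_b.png",b)
o=get_obs();print(o["eef_pos"],o["time_s"],o["opening"])
E
```

```text
444.1 339.6 [0.5249, -0.4421] 39.0 41.3 6
318.0 313.5 [0.3646, -0.3137] 43.9 38.8 90
614.0 303.2 [0.8576, -0.4999] 21.5 70.6 80
323.0 257.0 [0.4367, -0.179] 46.8 50.9 90
306.5 217.5 [0.4638, -0.028] 33.2 28.5 90
274.0 187.0 [0.4422, 0.1483] 40.7 51.6 90
321.5 173.0 [0.5984, 0.1787] 43.9 64.4 90
[0.44475694 0.15045361 0.09998047] 5.4 0.9992805361821584
```

View pics/rel_b.png

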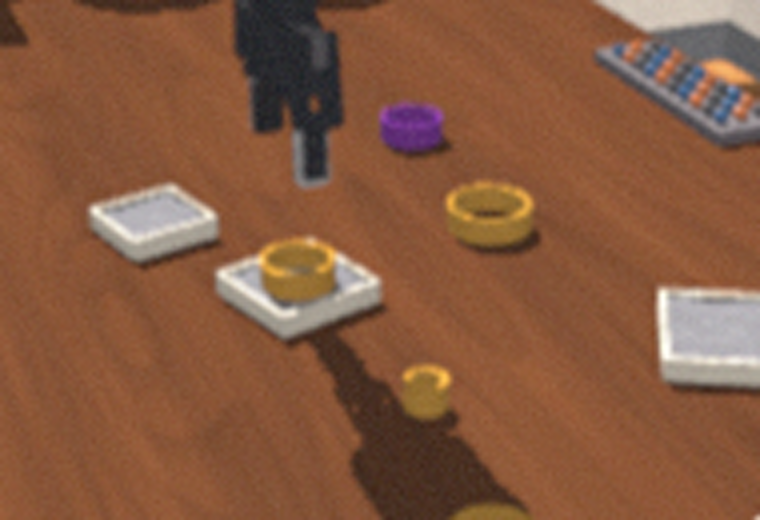

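ring_b lies flat and centred in box_b, with the ring at crop (298,270). Next is ring_a.

>>> arm_command(dp=[[-0.22, 0.07, 0], [-0.45, 0.14, 0], [-0.676, 0.212, 0.08], [-0.676, 0.212, 0.16], [-0.676, 0.212, 0.16]], turn=[[0, 0, 0], [0, 0, 0], [0, 0, 0], [0, 0, 0], [0, 0, 0]], jaw=[1, 1, 1, 1, 1])

```text
time_s: 6.02
eef_pos: [0.6078, 0.2028, 0.0507]
eef_rot: [-0.003, -0.0, 1.0, -0.0]
wrist_force: [-0.3, 0.6, -0.4]
opening: 1.004
grasp_force: 0.0
```

>>> arm_command(dp=[[-0.01, 0, 0.1], [-0.01, 0, 0.186], [-0.01, 0, 0.186], [-0.01, 0, 0.186], [-0.01, 0, 0.186]], turn=[[0, 0, 0], [0, 0, 0], [0, 0, 0], [0, 0, 0], [0, 0, 0]], jaw=[1, 1, 1, 0.8, 0.55])

```text
time_s: 6.65
eef_pos: [0.614, 0.2034, 0.0097]
eef_rot: [0.001, -0.001, 1.0, 0.0]
wrist_force: [-3.5, -1.4, 7.0]
opening: 0.71
grasp_force: 63.0
```

>>> arm_command(dp=[[0, 0, 0], [0, 0, 0], [0, 0, 0], [0, 0, 0]], turn=[[0, 0, 0], [0, 0, 0], [0, 0, 0], [0, 0, 0]], jaw=[0.5, 0.5, 0.5, 0.5])

```text
time_s: 7.15
eef_pos: [0.614, 0.2034, 0.0097]
eef_rot: [0.001, -0.001, 1.0, 0.0]
wrist_force: [-2.8, -0.8, 6.9]
opening: 0.711
grasp_force: 63.0
```

The grip is higher than planned, so I'll reopen, go 6 mm lower and regrip.

>>> arm_command(dp=[[0, 0, 0], [0, 0, 0], [0, 0, 0.026], [0, 0, 0.026], [0, 0, 0.026]], turn=[[0, 0, 0], [0, 0, 0], [0, 0, 0], [0, 0, 0], [0, 0, 0]], jaw=[0.9, 0.95, 0.95, 0.95, 0.95])

```text
time_s: 7.78
eef_pos: [0.6128, 0.2032, 0.0004]
eef_rot: [-0.0, -0.0, 1.0, -0.0]
wrist_force: [1.1, -0.0, 0.1]
opening: 0.946
grasp_force: 0.0
```

>>> arm_command(dp=[[0, 0, 0], [0, 0, 0], [0, 0, 0], [0, 0, 0]], turn=[[0, 0, 0], [0, 0, 0], [0, 0, 0], [0, 0, 0]], jaw=[0.5, 0.5, 0.5, 0.5])

```text
time_s: 8.28
eef_pos: [0.6137, 0.2033, 0.0017]
eef_rot: [0.001, -0.0, 1.0, 0.0]
wrist_force: [-1.6, -0.9, 4.2]
opening: 0.728
grasp_force: 65.4
```

>>> arm_command(dp=[[0, 0, -0.08], [0, 0, -0.2], [-0.02, -0.05, -0.3], [-0.1, -0.3, -0.3], [-0.16, -0.5, -0.3]], turn=[[0, 0, 0], [0, 0, 0], [0, 0, 0], [0, 0, 0], [0, 0, 0]], jaw=[0.5, 0.5, 0.5, 0.5, 0.5])

```text
time_s: 8.9
eef_pos: [0.6542, 0.0772, 0.0778]
eef_rot: [0.001, -0.001, 1.0, -0.0]
wrist_force: [0.3, 0.9, -0.7]
opening: 0.727
grasp_force: 65.6
```

>>> arm_command(dp=[[-0.06, -0.2, 0], [-0.117, -0.405, 0], [-0.117, -0.405, 0], [-0.117, -0.405, 0], [-0.117, -0.405, 0]], turn=[[0, 0, 0], [0, 0, 0], [0, 0, 0], [0, 0, 0], [0, 0, 0]], jaw=[0.5, 0.5, 0.5, 0.5, 0.5])

```text
time_s: 9.52
eef_pos: [0.6821, -0.0215, 0.076]
eef_rot: [-0.0, -0.001, 1.0, 0.0]
wrist_force: [0.1, -0.7, -0.8]
opening: 0.726
grasp_force: 65.6
```

>>> arm_command(dp=[[0, 0, 0.1], [0, 0, 0.19], [-0.003, -0.005, 0.23], [-0.003, -0.005, 0.242], [-0.003, -0.005, 0.242]], turn=[[0, 0, 0], [0, 0, 0], [0, 0, 0], [0, 0, 0], [0, 0, 0]], jaw=[0.5, 0.5, 0.5, 0.5, 0.5])

```text
time_s: 10.15
eef_pos: [0.6836, -0.0242, 0.0156]
eef_rot: [0.0, -0.0, 1.0, -0.0]
wrist_force: [-0.2, -0.1, -1.1]
opening: 0.721
grasp_force: 65.7
```

>>> arm_command(dp=[[0, 0, 0.004], [0, 0, 0.004], [0, 0, 0.004], [0, 0, 0.004], [0, 0, 0.004]], turn=[[0, 0, 0], [0, 0, 0], [0, 0, 0], [0, 0, 0], [0, 0, 0]], jaw=[0.5, 0.5, 0.78, 0.86, 0.95])

```text
time_s: 10.78
eef_pos: [0.6834, -0.0243, 0.0145]
eef_rot: [0.0, -0.0, 1.0, -0.0]
wrist_force: [0.4, -0.0, -0.5]
opening: 0.953
grasp_force: 0.0
```

>>> arm_command(dp=[[0, 0, -0.1], [0, 0, -0.3], [0, 0, -0.3]], turn=[[0, 0, 0], [0, 0, 0], [0, 0, 0]], jaw=[1, 1, 0.8])

```text
time_s: 11.15
eef_pos: [0.687, -0.0249, 0.0949]
eef_rot: [0.005, -0.0, 1.0, -0.001]
wrist_force: [1.5, -1.0, 0.5]
opening: 0.82
grasp_force: 0.0
```

```bash
python3 - <<'E'
from h import *
b=camera("side")
for r in find(b,"side",gold(b),.022):print(*r)
b=cv2.resize(b[120:250,250:440],(760,520),interpolation=2)
cv2.imwrite("pics/rel_a.png",b)
o=get_obs();print(o["eef_pos"],o["time_s"],o["opening"])
E
```

```text
444.5 339.5 [0.5256, -0.4423] 41.0 37.9 90
317.5 313.5 [0.3638, -0.3134] 43.9 40.5 90
600.6 299.6 [0.8442, -0.4845] 115.8 34.6 10
322.5 257.0 [0.4358, -0.1786] 46.8 52.9 90
306.0 217.5 [0.4627, -0.0275] 33.2 30.9 90
384.0 199.5 [0.6823, -0.0254] 46.6 64.7 90
274.0 187.0 [0.4422, 0.1483] 40.7 51.6 90
[ 0.68517923 -0.02457682  0.09217824] 11.2 0.7992142459857303
```

View pics/rel_a.png

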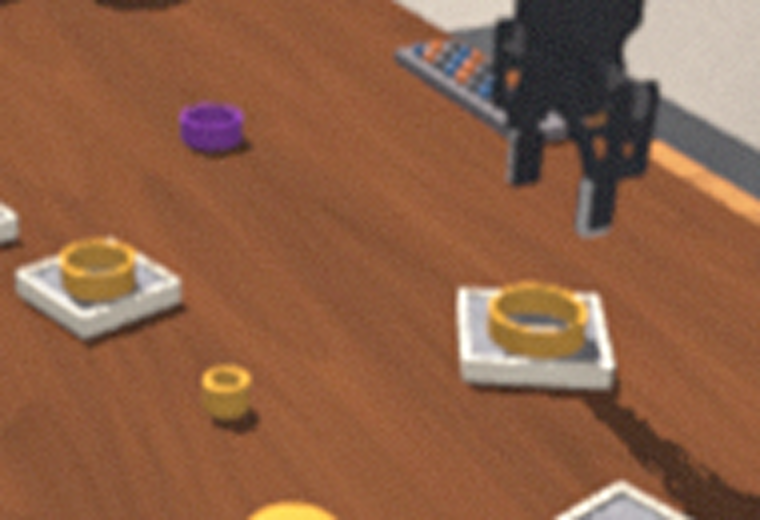

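ring_a lies flat and centred in box_a, with the ring at crop (538,320). Next is ring_d.

>>> arm_command(dp=[[0.22, 0.02, 0], [0.46, 0.04, 0], [0.7, 0.06, 0], [0.848, 0.06, 0.08], [0.848, 0.06, 0.16]], turn=[[0, 0, 0], [0, 0, 0], [0, 0, 0], [0, 0, 0], [0, 0, 0]], jaw=[0.7, 0.65, 0.65, 0.65, 0.65])

```text
time_s: 11.82
eef_pos: [0.4671, -0.0084, 0.0474]
eef_rot: [-0.002, -0.0, 1.0, 0.001]
wrist_force: [0.6, -0.1, 0.6]
opening: 0.649
grasp_force: 0.0
```

>>> arm_command(dp=[[0, 0, 0], [0, 0, 0], [0, 0, 0]], turn=[[0, 0, 0], [0, 0, 0], [0, 0, 0]], jaw=[0.65, 0.65, 0.65])

```text
time_s: 12.2
eef_pos: [0.4722, -0.0096, 0.0499]
eef_rot: [0.001, -0.0, 1.0, -0.0]
wrist_force: [0.2, 0.6, 0.3]
opening: 0.648
grasp_force: 0.0
```

>>> arm_command(dp=[[0, 0, 0.1], [0, 0, 0.174], [0, 0, 0.174], [0, 0, 0.174], [0, 0, 0.174]], turn=[[0, 0, 0], [0, 0, 0], [0, 0, 0], [0, 0, 0], [0, 0, 0]], jaw=[0.65, 0.65, 0.65, 0.65, 0.65])

```text
time_s: 12.82
eef_pos: [0.4722, -0.0096, 0.0068]
eef_rot: [0.001, -0.0, 1.0, -0.0]
wrist_force: [-0.5, -0.5, -0.4]
opening: 0.65
grasp_force: 0.0
```

>>> arm_command(dp=[[0, 0, 0], [0, 0, 0], [0, 0, 0], [0, 0, 0], [0, 0, 0]], turn=[[0, 0, 0], [0, 0, 0], [0, 0, 0], [0, 0, 0], [0, 0, 0]], jaw=[0.3, 0.15, 0.15, 0.15, 0.15])

```text
time_s: 13.45
eef_pos: [0.4718, -0.0095, 0.0067]
eef_rot: [0.0, -0.001, 1.0, -0.0]
wrist_force: [-1.6, 0.4, 6.8]
opening: 0.296
grasp_force: 58.5
```

>>> arm_command(dp=[[0, 0, -0.08], [0, 0, -0.2], [-0.02, -0.03, -0.3], [-0.14, -0.2, -0.3], [-0.26, -0.4, -0.3]], turn=[[0, 0, 0], [0, 0, 0], [0, 0, 0], [0, 0, 0], [0, 0, 0]], jaw=[0.15, 0.15, 0.15, 0.15, 0.15])

```text
time_s: 14.08
eef_pos: [0.5374, -0.1099, 0.0817]
eef_rot: [0.001, -0.001, 1.0, -0.0]
wrist_force: [0.5, 1.1, -0.8]
opening: 0.299
grasp_force: 59.2
```

>>> arm_command(dp=[[-0.1, -0.15, 0], [-0.22, -0.33, 0], [-0.305, -0.454, 0], [-0.305, -0.454, 0], [-0.305, -0.454, 0]], turn=[[0, 0, 0], [0, 0, 0], [0, 0, 0], [0, 0, 0], [0, 0, 0]], jaw=[0.15, 0.15, 0.15, 0.15, 0.15])

```text
time_s: 14.7
eef_pos: [0.6118, -0.222, 0.0802]
eef_rot: [-0.001, -0.0, 1.0, 0.001]
wrist_force: [0.0, 0.8, -0.3]
opening: 0.299
grasp_force: 59.2
```

>>> arm_command(dp=[[0, 0, 0.1], [0, 0, 0.18], [0, 0, 0.22], [0, 0, 0.24], [0, 0, 0.24]], turn=[[0, 0, 0], [0, 0, 0], [0, 0, 0], [0, 0, 0], [0, 0, 0]], jaw=[0.15, 0.15, 0.15, 0.15, 0.15])

```text
time_s: 15.32
eef_pos: [0.6127, -0.2227, 0.0208]
eef_rot: [-0.0, -0.0, 1.0, 0.0]
wrist_force: [0.7, -0.8, -0.5]
opening: 0.299
grasp_force: 59.2
```

>>> arm_command(dp=[[0, 0, 0.005], [0, 0, 0.005], [0, 0, 0.005], [0, 0, 0.005], [0, 0, 0.005]], turn=[[0, 0, 0], [0, 0, 0], [0, 0, 0], [0, 0, 0], [0, 0, 0]], jaw=[0.15, 0.15, 0.36, 0.45, 0.6])

```text
time_s: 15.95
eef_pos: [0.6127, -0.2229, 0.0197]
eef_rot: [0.0, -0.0, 1.0, -0.0]
wrist_force: [-0.4, 0.8, -0.6]
opening: 0.602
grasp_force: 0.0
```

>>> arm_command(dp=[[0, 0, -0.1], [0, 0, -0.3], [0, 0, -0.3]], turn=[[0, 0, 0], [0, 0, 0], [0, 0, 0]], jaw=[0.7, 0.8, 0.8])

```text
time_s: 16.32
eef_pos: [0.6159, -0.2246, 0.0998]
eef_rot: [0.004, -0.0, 1.0, -0.002]
wrist_force: [0.3, -0.5, 0.7]
opening: 0.8
grasp_force: 0.0
```

```bash
python3 - <<'E'
from h import *
b=camera("side")
for r in find(b,"side",gold(b),.022):print(*r)
b=cv2.resize(b[180:360,250:510],(780,540),interpolation=2)
cv2.imwrite("pics/rel_d.png",b)
o=get_obs();print(o["eef_pos"],o["time_s"],o["opening"])
E
```

```text
444.0 339.5 [0.5248, -0.442] 41.0 39.4 90
317.5 313.5 [0.3638, -0.3134] 43.9 40.5 90
599.5 300.2 [0.8408, -0.4847] 119.1 37.4 10
322.5 257.0 [0.4358, -0.1786] 46.8 52.9 90
407.5 249.0 [0.6123, -0.2243] 31.7 29.5 90
383.8 199.5 [0.6819, -0.025] 65.6 49.4 9
274.0 187.0 [0.4422, 0.1483] 40.7 51.6 90
[ 0.61433174 -0.22369506  0.09719394] 16.375 0.8038044921550012
```

View pics/rel_d.png

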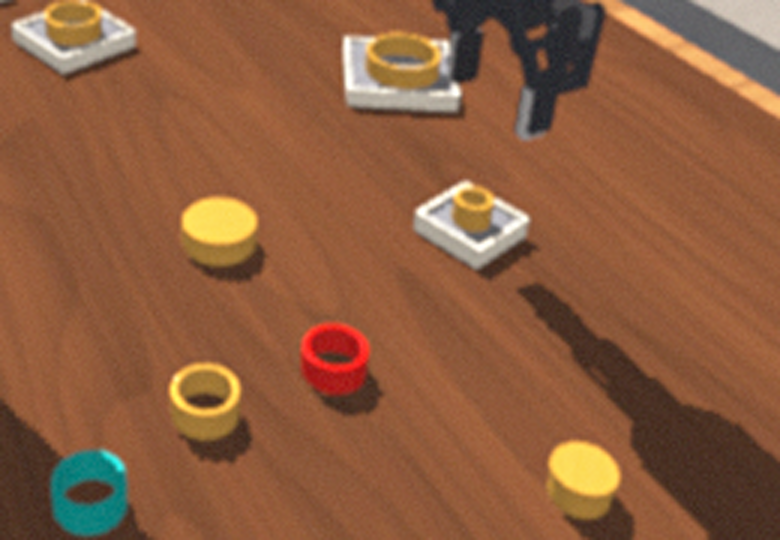

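ring_d lies flat in box_d, with the ring at crop (473,208). Last is ring_c, the open gold ring at (205,400).

>>> arm_command(dp=[[0.22, -0.08, -0.05], [0.45, -0.16, -0.05], [0.68, -0.24, -0.05], [0.9, -0.32, -0.05], [0.972, -0.32, 0]], turn=[[0, 0, 0], [0, 0, 0], [0, 0, 0], [0, 0, 0], [0, 0, 0]], jaw=[0.8, 0.8, 0.8, 0.8, 0.8])

```text
time_s: 17.0
eef_pos: [0.367, -0.3037, 0.0939]
eef_rot: [-0.0, 0.001, 1.0, 0.0]
wrist_force: [0.5, 0.7, 0.7]
opening: 0.801
grasp_force: 0.0
```

>>> arm_command(dp=[[0, 0, 0.1], [0, 0, 0.178], [0, 0, 0.178], [0, 0, 0.178]], turn=[[0, 0, 0], [0, 0, 0], [0, 0, 0], [0, 0, 0]], jaw=[0.8, 0.8, 0.8, 0.8])

```text
time_s: 17.5
eef_pos: [0.3698, -0.3029, 0.05]
eef_rot: [-0.0, -0.001, 1.0, 0.0]
wrist_force: [0.1, 0.7, -0.1]
opening: 0.804
grasp_force: 0.0
```

Target z is 5.5 mm, so go down 44.5 mm.

>>> arm_command(dp=[[0, 0, 0.1], [0, 0, 0.178], [0, 0, 0.178], [0, 0, 0.178], [0, 0, 0.178]], turn=[[0, 0, 0], [0, 0, 0], [0, 0, 0], [0, 0, 0], [0, 0, 0]], jaw=[0.8, 0.8, 0.8, 0.8, 0.7])

```text
time_s: 18.12
eef_pos: [0.3704, -0.3038, 0.0066]
eef_rot: [0.001, -0.0, 1.0, -0.001]
wrist_force: [-0.5, 0.2, -0.5]
opening: 0.696
grasp_force: 0.0
```

>>> arm_command(dp=[[0, 0, 0], [0, 0, 0], [0, 0, 0], [0, 0, 0], [0, 0, 0]], turn=[[0, 0, 0], [0, 0, 0], [0, 0, 0], [0, 0, 0], [0, 0, 0]], jaw=[0.45, 0.3, 0.28, 0.28, 0.28])

```text
time_s: 18.75
eef_pos: [0.3702, -0.3035, 0.0066]
eef_rot: [0.0, -0.001, 1.0, -0.0]
wrist_force: [-1.6, 2.1, 8.8]
opening: 0.434
grasp_force: 59.8
```

>>> arm_command(dp=[[0, 0, -0.08], [0, 0, -0.2], [0, 0.1, -0.32], [0, 0.35, -0.32], [0, 0.6, -0.32]], turn=[[0, 0, 0], [0, 0, 0], [0, 0, 0], [0, 0, 0], [0, 0, 0]], jaw=[0.28, 0.28, 0.28, 0.28, 0.28])

```text
time_s: 19.38
eef_pos: [0.3697, -0.152, 0.0862]
eef_rot: [0.001, 0.0, 1.0, -0.0]
wrist_force: [1.0, -0.5, -0.7]
opening: 0.432
grasp_force: 60.7
```

>>> arm_command(dp=[[0, 0.2, 0], [0, 0.4, 0], [0, 0.6, 0], [0, 0.8, 0], [0, 1, 0]], turn=[[0, 0, 0], [0, 0, 0], [0, 0, 0], [0, 0, 0], [0, 0, 0]], jaw=[0.28, 0.28, 0.28, 0.28, 0.28])

```text
time_s: 20.0
eef_pos: [0.3694, 0.0986, 0.086]
eef_rot: [0.001, -0.0, 1.0, -0.0]
wrist_force: [0.5, -0.8, -0.6]
opening: 0.437
grasp_force: 60.8
```

>>> arm_command(dp=[[-0.01, 0.2, 0], [-0.024, 0.4, 0], [-0.024, 0.6, 0], [-0.024, 0.766, 0], [-0.024, 0.766, 0]], turn=[[0, 0, 0], [0, 0, 0], [0, 0, 0], [0, 0, 0], [0, 0, 0]], jaw=[0.28, 0.28, 0.28, 0.28, 0.28])

```text
time_s: 20.62
eef_pos: [0.375, 0.2909, 0.0858]
eef_rot: [0.0, -0.002, 1.0, 0.0]
wrist_force: [-0.2, -0.1, -1.7]
opening: 0.433
grasp_force: 60.8
```

>>> arm_command(dp=[[0, 0, 0], [0, 0, 0]], turn=[[0, 0, 0], [0, 0, 0]], jaw=[0.28, 0.28])

```text
time_s: 20.88
eef_pos: [0.3752, 0.2876, 0.0855]
eef_rot: [-0.0, 0.0, 1.0, -0.0]
wrist_force: [0.3, -0.0, 0.2]
opening: 0.435
grasp_force: 60.8
```

>>> arm_command(dp=[[0, 0, 0.1], [0, 0, 0.18], [0, 0, 0.235], [0, 0, 0.26], [0, 0, 0.26]], turn=[[0, 0, 0], [0, 0, 0], [0, 0, 0], [0, 0, 0], [0, 0, 0]], jaw=[0.28, 0.28, 0.28, 0.28, 0.28])

```text
time_s: 21.5
eef_pos: [0.3753, 0.2883, 0.0205]
eef_rot: [-0.0, -0.0, 1.0, -0.0]
wrist_force: [-0.2, 0.8, 0.4]
opening: 0.434
grasp_force: 60.8
```

>>> arm_command(dp=[[0, 0, 0.004], [0, 0, 0.004], [0, 0, 0.004], [0, 0, 0.004], [0, 0, 0.004]], turn=[[0, 0, 0], [0, 0, 0], [0, 0, 0], [0, 0, 0], [0, 0, 0]], jaw=[0.28, 0.28, 0.5, 0.6, 0.72])

```text
time_s: 22.12
eef_pos: [0.3754, 0.2886, 0.0197]
eef_rot: [0.0, -0.0, 1.0, 0.0]
wrist_force: [0.7, -0.5, 0.5]
opening: 0.722
grasp_force: 0.0
```

>>> arm_command(dp=[[0, 0, -0.1], [0, 0, -0.3], [0, 0, -0.5], [0, 0, -0.5], [0, 0, -0.5]], turn=[[0, 0, 0], [0, 0, 0], [0, 0, 0], [0, 0, 0], [0, 0, 0]], jaw=[0.8, 0.8, 0.8, 0.8, 0.8])

```text
time_s: 22.75
eef_pos: [0.3749, 0.2883, 0.1441]
eef_rot: [-0.0, -0.0, 1.0, -0.0]
wrist_force: [-1.0, 0.5, -0.2]
opening: 0.798
grasp_force: 0.0
```

```bash
python3 - <<'E'
from h import *
b=camera("side")
for n,z in(("side",.022),("top",.022)):
    im=camera(n)
    for r in find(im,n,gold(im),z):print(n,*r)
b=cv2.resize(b[100:360,200:500],(690,598),interpolation=2)
cv2.imwrite("pics/rel_c.png",b)
o=get_obs();print(o["eef_pos"],o["time_s"],o["opening"])
E
```

```text
side 443.0 339.5 [0.5234, -0.4413] 40.4 39.7 27
side 611.8 303.8 [0.8523, -0.4992] 26.7 77.8 87
side 323.0 257.0 [0.4367, -0.179] 46.8 50.9 90
side 406.9 248.9 [0.6114, -0.2234] 28.9 32.3 13
side 384.0 200.0 [0.6809, -0.0277] 49.0 64.5 90
side 274.0 187.0 [0.4422, 0.1483] 40.7 51.6 90
side 236.5 170.5 [0.3738, 0.2886] 35.3 41.2 90
top 382.0 209.7 [0.4449, -0.1614] 57.3 56.4 56
top 469.5 181.0 [0.5351, -0.4305] 39.9 43.0 90
[0.37409844 0.28800348 0.14287401] 22.9 0.7990038527792174
```

View pics/rel_c.png

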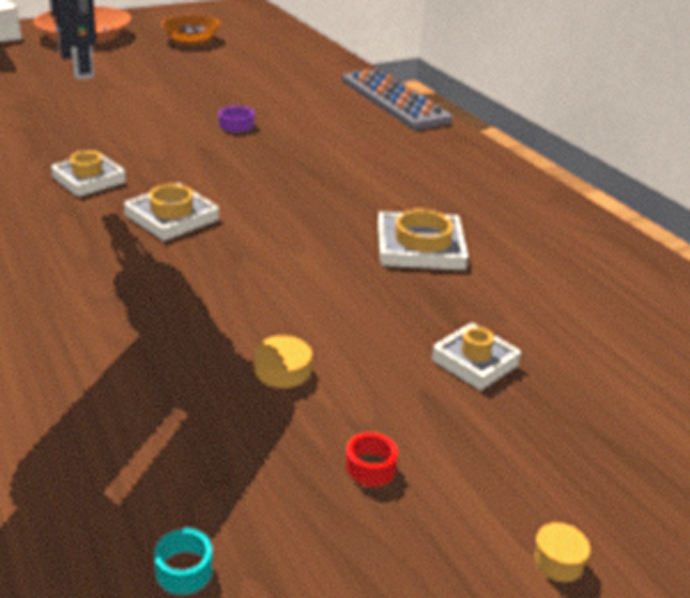

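All four rings lie flat and centred in their boxes: c (86,163), b (171,200), a (424,230) and d (478,343). The block at (283,361) and the tin at (562,550) haven't moved, and the arm is clear.

```bash
python3 -c "
from bench import *
print(hand_in())"
```

```text
the job is handed in; nothing more can be done
None
```

I packed all four rings flat in their matching boxes, left the block and the tin where they were, and handed the job in at about 23 s; no verdict came back.

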